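# Lock the index bar, then draw the index plunger and hold it out

### The job

On the indexing fixture, first take the steel lock pin from its wooden holder block, push it fully home in the large hole near the end of the drilled bar and let go of it. Then grip the black knob of the sprung index plunger, pull it straight up as far as it goes so that its nose is clear of the seat hole, and finish while still holding it there; do not pull the plunger before the pin is home, and do not disturb the other things on the bench.

Things in the scene. Friction and masses are not known exactly. Their poses are not given: they have to be found in the camera images.
- index_fixture: Fixed fixture; origin at its underside centre, long side along y. Dark base 92 x 222 x 12 mm; on it an aluminium bar 44 x 200 mm, top at z = 48 mm, with holes at x = 0: large (13.4 mm) at y = +62 mm, small (8.4 mm) at y = +20, -15, -50, -80 mm. A dark bridge on 4 posts (65 x 50 mm, top at z = 74 mm) over the bar at y = -50 mm carries the plunger on a barrel 17 mm wide, top at z = 89 mm.
- lock_hole (a point): Centre of the mouth of the large hole, on the bar's top face, 48 mm above the bench. The hole is vertical, 13.4 mm wide, 36 mm deep, with a 1.5 mm chamfer. Its axes are those of the fixture.
- plunger_knob (a point): Centre of the plunger's black round knob, on the vertical plunger axis; the knob is 25 mm in diameter and 31 mm high, so it reaches 15.5 mm above and below this point. At rest this point is 105.5 mm above the bench and it rises with the plunger; below the knob comes the 17 mm barrel, then the bridge top, 31 mm below this point at rest.
- index_plunger (a joint): Travel of the plunger in m, vertically upwards: 0 = nose sprung home in its seat hole, 0.014 = fully back against its stop, nose clear of the bar. The spring pulls it home with about 6 N at 0, rising to about 10 N at 0.014; let go, it snaps back.
- lock_pin: Loose steel lock pin, 70 g, standing upright in the holder; origin at the centre of its lower tip, z up along the pin. Shank 12 mm in diameter and 33 mm long with a tapered foot (8.4 mm at the tip, 4 mm high); above it a round grooved head, 21 mm in diameter and 32 mm high (65 mm overall).
- pin_shoulder (a point): On the pin's axis at the underside of its head, 33 mm above its tip. It lies at the mouth of the hole when the pin is fully home.
- pin_holder: Wooden holder block, 60 (x) x 90 (y) x 38 mm high, fixed to the bench; origin at the centre of its underside, z up. The pin starts in its hole at x = 0, y = +22 mm, with the head resting on the block's top; a smaller empty hole is at y = -24 mm. Place and yaw differ between runs.
- relay_carton: Bystander: small green and white carton, 34 x 50 x 19 mm, lying flat; origin at its underside centre. Leave alone.
- ball_bearing: Bystander: steel ball bearing lying flat, 38 mm across, 11 mm high; origin at its underside centre. Leave alone.
- block_battery: Bystander: dark block battery lying flat, 26 x 51 x 17 mm; origin at its underside centre. Leave alone.
- star_knob: Bystander: black star knob, 29 mm across, stud upwards, 32 mm high; origin at its underside centre. Leave alone.

How it is judged:
On the way, in this order (a step that is already met when the one before it is completed fails the run):
1. the lock pin is fully home in the large hole of the bar and let go (horizontal distance between pin_shoulder and lock_hole below 0.003 m and z of pin_shoulder in the frame of lock_hole between -0.003 and 0.003 m and angle between lock_pin's own z axis and vertical below 0.08 rad and contact force between each of the arm, the fingers and lock_pin below 0.3 N), for 0.2 s.
2. the plunger is pulled fully back by the fingers (horizontal distance between pin_shoulder and lock_hole below 0.003 m and z of pin_shoulder in the frame of lock_hole between -0.003 and 0.003 m and angle between lock_pin's own z axis and vertical below 0.08 rad and value of joint index_plunger above 0.0122 m and contact force between the fingers and index_plunger above 2 N), for 0.3 s.
At the end, for the whole second after the job is handed in: Finishes holding: through the last second the fingers grip the plunger (over 2 N) and keep it over 12.2 mm back of its 14 mm, while the lock pin, untouched, stands home in the large hole (shoulder within 3 mm of the mouth, upright within 0.08 rad) (all of step 2 and contact force between each of the arm, the fingers and lock_pin below 0.3 N and contact force between lock_pin and index_plunger below 0.3 N); the arm keeps its last pose, push and grip.
It fails at once if the plunger is pulled more than 4 mm before the pin is home (value of joint index_plunger above 0.004 m and not (horizontal distance between pin_shoulder and lock_hole below 0.003 m and z of pin_shoulder in the frame of lock_hole between -0.003 and 0.003 m and angle between lock_pin's own z axis and vertical below 0.08 rad)).
It fails at once if a bystander is moved more than 25 mm (distance of any of relay_carton, ball_bearing, block_battery, star_knob from where it was at the start of the episode above 0.025 m).
It also fails if it takes over 51 s, if anything falls off the work surface, if the arm or the gripper's body presses on something with over 40 N, if the wrist force passes 120 N, or if a joint passes its speed limit or range.

### The arm

A 6-joint arm with a two-finger parallel gripper is mounted at the origin on a cart in front of the work surface, level with it; the furniture and walls round the work are solid. World frame = base frame: x ahead of the robot, y to its left, z up, the work surface at z = 0. Lengths are in m, angles in rad, forces in N, time in s.
With the tool pointing down it reaches from about 0.35 to 0.975 m from the base axis. Payload 4.9 kg.
Tool frame: the origin (TCP) lies at the very end of the fingers, on their centre line; the grasp point (between the pads) lies 19 mm behind it (manip.grip_depth is the distance from the TCP to the grasp point, in m); z points along the fingers, x is the direction in which the jaws open and shut, and the axes are right-handed (so a half turn about z gives the same grasp; the last joint's range is limited). The gripper opens to 85 mm and grips with 20 to 120 N. Pads are 22 mm wide; open, the fingers measure 114 mm over their backs; the gripper's body (76 mm by 85 mm) begins 54 mm behind the grasp point. The pads swing forward as they close: fully open they stand 13 mm farther back than shut.
Start: joints at [1.035, 0.053, 1.613, -0, 1.476, -0.119], TCP at [0.253, 0.571, 0.231] pointing down, gripper open.
Joint ranges: [-3.01, 3.01], [-1.01, 2.22], [0.06, 2.58], [-1.02, 4.17], [0.09, 2.62], [-3.14, 3.14]. Speed limits (rad/s): [2.57, 2.57, 3.14, 3.14, 3.14, 3.14].

### API

Orientations are given as a unit quaternion [w, x, y, z].
In Python, from plant import manip gives the robot as it stands. The module is installed in compiled form; this text tells all that it offers.
- The arm moves only by the shell command python3 -m crank 'ROWS' [OPENING]. ROWS is JSON, a list of rows, each a list of 4 numbers: the shift along the tool's x, y, z in cm, then the turn about the tool's z in units of 6 degrees (1.0 is 6 degrees). A call has 1 to 10 rows; each row shifts and turns the commanded pose from where the row before left it, along the tool's axes as they then stand; what a row does not reach is not made up. A row lasts 1/12 s, in which the tool goes at most 41.7 mm and 7.16 degrees, less where a joint would pass 70% of its speed; a pose out of reach is approached as far as the arm can. A call with a gripper value outside its range is refused whole. OPENING is the opening, from 0 (shut) to 1 (fully open), set as the call begins (- or left out, the last holds). The fingers move at their own pace and stop on an object; the grip force is fixed at half the most. Time passes only in rows, so rows that do not move let the fingers close. It gives the time, the measured TCP pose, the force and the opening at its end, in the units of the state.
- manip.state(): the state, without advancing time (a new reading comes with each control period).
- manip.grab_frame(name): name is "scene" or "side" or "wrist"; returns a dict with "img" (384x512x3 uint8, red, green, blue), "intrinsics" (3x3 intrinsics, pixels), "position" and "orientation" of the camera in the world. Camera axes: x right, y up, looking along -z (the intrinsics and any distortion apply to the point x, -y, -z); pixel columns grow to the right and rows downward; lengths in m; the calibration is good to about 2 mm. A picture is of the moment at which its call begins. There is no depth.
- manip.job_done(): hands the job in, once; it reports no verdict.
The state is a dict: "time": time; "joint_pos": joint angles; "joint_vel": joint speeds; "joint_efforts": joint torques, N m; "tool_pos": TCP position; "tool_rot": TCP orientation; "contact_force": force on the tool from outside, world axes, zero at the start; "ft_torque": the same for the moment, N m; "gripper_width": opening from 0.0 (shut) to 1.0 (fully open).
Only numpy, scipy, OpenCV 4.12 (cv2) and the standard library are available. Lean on these libraries where they do the work, as an engineer would, in place of code of your own. Each camera call takes 0.05 s, during which the arm holds its last target.

## Working session

There is one attempt and no reset: what is moved stays moved. The work goes in short steps, Python scripts to look and compute and a shell command to move; the robot and the scene stay as the last step left them, time stands still between calls to the robot, and variables do not carry over. Pictures are saved under pics/ and viewed, and the job is handed in when it is done.

```bash
mkdir -p pics; cat > h.py <<'E'
import numpy as np,cv2
from scipy.spatial.transform import Rotation as R
from plant import manip
def grab(n,save):
    f=manip.grab_frame(n); cv2.imwrite('pics/'+save+'.png',cv2.cvtColor(f['img'],cv2.COLOR_RGB2BGR)); 
    np.savez('pics/'+save+'.npz',**{k:np.array(v) for k,v in f.items()}); return f
def load(s): return dict(np.load('pics/'+s+'.npz'))
def rot(q): return R.from_quat([q[1],q[2],q[3],q[0]]).as_matrix()
def ray(f,u,v):
    K=f['intrinsics']; d=np.array([(u-K[0,2])/K[0,0],-(v-K[1,2])/K[1,1],-1.]); return np.array(f['position']),rot(f['orientation'])@d
def onz(f,u,v,z):
    p,d=ray(f,u,v); return p+d*(z-p[2])/d[2]
def proj(f,P):
    c=rot(f['orientation']).T@(np.array(P)-f['position']); K=f['intrinsics']; return K[0,0]*c[0]/-c[2]+K[0,2],K[1,1]*-c[1]/-c[2]+K[1,2]
E
python3 - <<'E'
from h import *
for n in ['scene','side','wrist']:
    f=grab(n,n+'0'); print(n,{k:np.round(v,3).tolist() for k,v in f.items() if k!='img'})
print(manip.state(),manip.grip_depth)
E
```

```text
scene {'intrinsics': [[440.64, 0.0, 255.391], [0.0, 440.64, 187.395], [0.0, 0.0, 1.0]], 'position': [-0.159, -0.476, 0.483], 'orientation': [0.745, 0.48, -0.263, -0.381]}
side {'intrinsics': [[471.472, 0.0, 261.07], [0.0, 471.472, 192.715], [0.0, 0.0, 1.0]], 'position': [1.193, 0.552, 0.882], 'orientation': [0.389, 0.156, 0.361, 0.833]}
wrist {'intrinsics': [[284.503, 0.0, 252.311], [0.0, 284.503, 186.133], [0.0, 0.0, 1.0]], 'position': [0.187, 0.601, 0.372], 'orientation': [0.83, -0.121, -0.077, 0.54]}
{'time': 0.15, 'joint_pos': array([ 1.03499633e+00,  5.32227810e-02,  1.61401224e+00, -2.67210496e-05,
        1.47598881e+00, -1.18995709e-01]), 'joint_vel': array([ 3.62310402e-05, -1.41191191e-03, -4.53638001e-03, -2.29516636e-04,
        6.90067029e-04, -1.19732417e-03]), 'joint_efforts': array([ 1.02152459e-03, -3.94238913e+01, -3.70723379e+01, -1.28004731e-04,
        4.62839918e-03, -1.54056335e-05]), 'tool_pos': array([0.25277297, 0.57105865, 0.23031444]), 'tool_rot': array([ 3.72546566e-04,  8.38104152e-01,  5.45509638e-01, -7.25654058e-04]), 'contact_force': array([ 0.16820693, -1.01941357, -0.50892654]), 'ft_torque': array([ 0.01115926,  0.00327726, -0.03204763]), 'gripper_width': 0.9998438138335514} 0.0187
```

View pics/scene0.png

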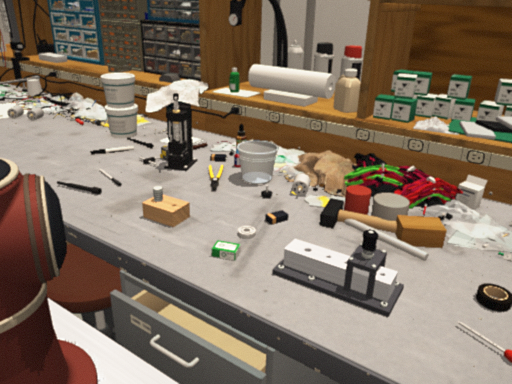

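View pics/side0.png

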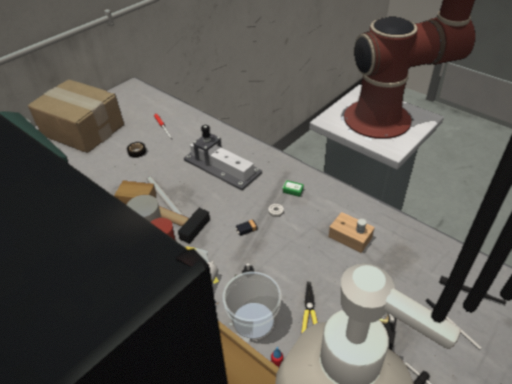

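View pics/wrist0.png

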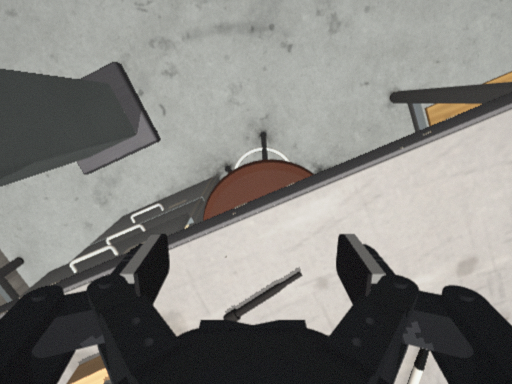

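Scene view: pin head about (158,193) on the wooden block (166,209), fixture bar with its black knob at (370,240). Side view: pin (362,226), knob (206,131). I'll enlarge these areas.

```bash
python3 - <<'E'
from h import *
a=load('scene0')['img'][...,::-1]; b=load('side0')['img'][...,::-1]
def cr(i,x,y,w,h,s): return cv2.resize(i[y:y+h,x:x+w],None,fx=s,fy=s,interpolation=cv2.INTER_CUBIC)
A=np.hstack([cr(a,130,170,80,60,5),cr(b,320,200,80,60,5)])
B=np.hstack([cr(a,265,215,150,100,2.66),cr(b,175,115,100,80,3.325)[:266]])
cv2.imwrite('pics/c1.png',A)
cv2.imwrite('pics/c2.png',cr(a,265,220,150,95,5)); cv2.imwrite('pics/c3.png',cr(b,175,115,100,80,7))
E
```

```text
(no output)
```

View pics/c1.png

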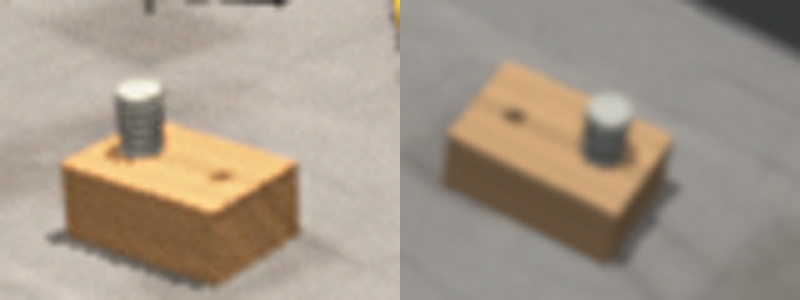

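View pics/c2.png

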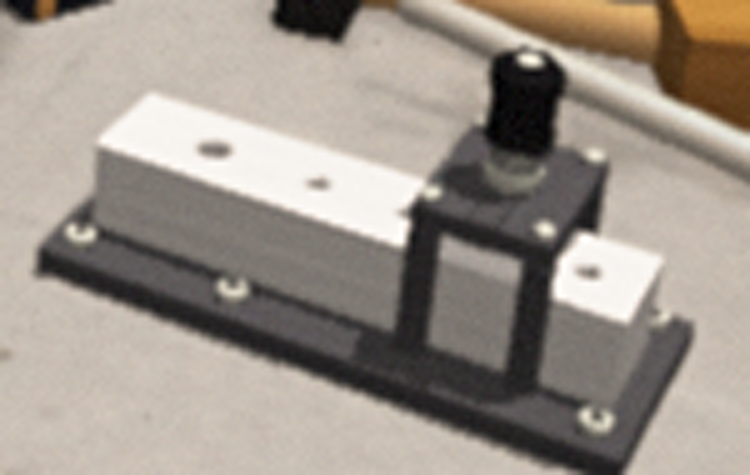

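View pics/c3.png

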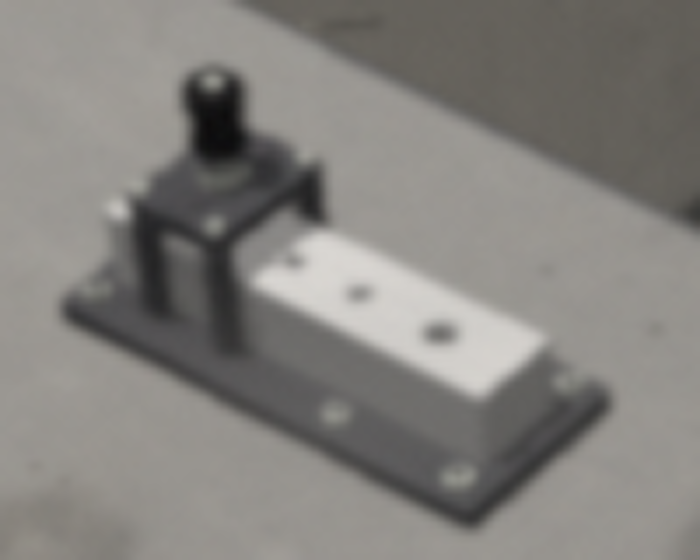

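```bash
python3 - <<'E'
from h import *
s=load('scene0');d=load('side0')
r=lambda x:np.round(x,4)
for n,z,a,b in [('pin top',.070,(157.4,187.2),(361.6,220.6)),('large',.048,(307.6,249.4),(237.6,162.1)),('y20',.048,(328.2,256.2),(226,156.5)),('y-15',.048,None,(216.6,152)),('y-80',.048,(382.2,273.8),None),('knobtop',.121,(370.6,231.2),(204.9,126.3)),('holder hole',.038,(173.9,204.7),(342.4,222.9))]:
    print(n,r(onz(s,*a,z)) if a else '',r(onz(d,*b,z)) if b else '')
print(rot(manip.state()['tool_rot']))
E
```

```text
pin top [0.4806 0.2322 0.07  ] [0.4791 0.2297 0.07  ]
large [ 0.4846 -0.1602  0.048 ] [ 0.4867 -0.1584  0.048 ]
y20 [ 0.4868 -0.2018  0.048 ] [ 0.4893 -0.2001  0.048 ]
y-15  [ 0.4915 -0.2346  0.048 ]
y-80 [ 0.4927 -0.3015  0.048 ] 
knobtop [ 0.493  -0.2705  0.121 ] [ 0.4923 -0.2702  0.121 ]
holder hole [0.4838 0.1851 0.038 ] [0.4868 0.1853 0.038 ]
[[ 4.04837416e-01  9.14388326e-01 -8.09891873e-04]
 [ 9.14387245e-01 -4.04838192e-01 -1.41616821e-03]
 [-1.62280284e-03 -1.67236918e-04 -9.99998669e-01]]
```

```bash
cat >> h.py <<'E'
def go(P,yaw=None):
    """remaining shift in tool axes (cm) after turn, and turn units; yaw = deg of tool x"""
    s=manip.state(); M=rot(s['tool_rot']); y0=np.degrees(np.arctan2(M[1,0],M[0,0]))
    if yaw is None: yaw=y0
    t=-((yaw-y0+90)%180-90)
    a=np.radians(y0-t); x=np.array([np.cos(a),np.sin(a),0]);z=np.array([0,0,-1]);y=np.cross(z,x)
    d=np.array(P)-s['tool_pos']
    print('pos',np.round(s['tool_pos'],4),'tilt',np.round(M[:2,2],4),'yaw',round(y0,2),'turn units',round(t/6,2),'shift cm',np.round(100*np.array([d@x,d@y,d@z]),2),'t',round(s['time'],2),'F',np.round(s['contact_force'],1),'w',round(s['gripper_width'],3))
E
python3 - <<'E'
from h import *
s=load('scene0')
for p in [(180,163),(165,165),(215,185),(122,130)]: print(onz(s,*p,0))
go([.48,.231,.18],93.4)
E
python3 -m crank '[[0,0,0,-0.9],[0,0,0,-0.9],[0,0,0,-0.9],[0,0,0,-0.9],[0,0,0,-0.95]]' 1
```

```text
[7.61208698e-01 4.34075914e-01 5.55111512e-17]
[0.72033195 0.45728831 0.        ]
[0.6963017  0.24044604 0.        ]
[0.8822109  0.84958933 0.        ]
pos [0.2528 0.5711 0.2303] tilt [-0.0008 -0.0014] yaw 66.12 turn units -4.55 shift cm [-35.29  20.67   5.03] t 0.15 F [ 0.2 -1.  -0.5] w 1.0
time: 0.57
tool_pos: [0.2529, 0.5713, 0.2308]
tool_rot: [0.0, 0.684, 0.73, -0.0]
contact_force: [0.5, -0.6, 0.7]
gripper_width: 0.999
```

```bash
python3 -m crank '[[-3.4,2,0.3,0],[-3.4,2,0.3,0],[-3.4,2,0.3,0],[-3.4,2,0.3,0],[-3.4,2,0.3,0],[-3.4,2,0.3,0],[-3.4,2,0.3,0],[-3.4,2,0.3,0],[-3.4,2,0.3,0],[-1,0.6,0.3,0]]'
python3 -m crank '[[0,0,0,0],[0,0,0,0],[0,0,0,0]]'
python3 - <<'E'
from h import *
go([.48,.231,.18],93.4); f=grab('wrist','w1'); print(proj(f,[.48,.231,.07]),f['position'])
E
```

```text
time: 1.4
tool_pos: [0.4595, 0.2633, 0.201]
tool_rot: [0.001, 0.687, 0.726, -0.0]
contact_force: [0.1, 0.8, 0.1]
gripper_width: 1.001
time: 1.65
tool_pos: [0.4569, 0.268, 0.2012]
tool_rot: [-0.0, 0.685, 0.728, -0.0]
contact_force: [-0.9, -0.6, 0.8]
gripper_width: 0.999
pos [0.4569 0.268  0.2012] tilt [-0.0006  0.0004] yaw 93.47 turn units 0.01 shift cm [-3.83  2.08  2.12] t 1.65 F [-0.9 -0.6  0.8] w 0.999
(np.float64(214.47037925983608), np.float64(198.0125797862853)) [0.38516677 0.2639449  0.34290402]
```

View pics/w1.png

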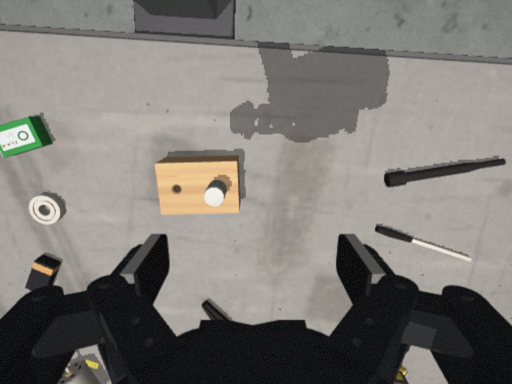

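The wrist view shows the pin top at about (214,197), matching the predicted (214.5,198). I'll measure its centroid and move in over it.

```bash
cat > pin.py <<'E'
from h import *
def pintop(f,z,guess):
    im=f['img'].astype(int); u,v=map(int,proj(f,guess)); 
    m=np.zeros(im.shape[:2],np.uint8); sl=np.s_[v-30:v+30,u-30:u+30]
    m[sl]=((im[sl].min(2)>195)&(im[sl].max(2)-im[sl].min(2)<30))*255
    c=max(cv2.findContours(m,0,2)[0],key=cv2.contourArea)
    (x,y),w=cv2.minEnclosingCircle(c); M=cv2.moments(c); p=(M['m10']/M['m00'],M['m01']/M['m00'])
    print('circle',x,y,w,'cent',p,np.round(onz(f,x,y,z),4),np.round(onz(f,*p,z),4))
E
python3 - <<'E'
from pin import *
pintop(load('w1'),.07,[.48,.231,.07])
E
python3 -m crank '[[-1.9,1.05,0.5,0],[-1.9,1.05,0.5,0],[0,0,0.5,0],[0,0,0.5,0],[0,0,0,0],[0,0,0,0]]'
python3 - <<'E'
from pin import *
f=grab('wrist','w2'); pintop(f,.07,[.48,.231,.07]); go([.48,.231,.045],93.4)
E
```

```text
circle 213.1904754638672 196.88095092773438 9.43675708770752 cent (213.36388323150032, 196.55329260013576) [0.4789 0.2297 0.07  ] [0.4785 0.2298 0.07  ]
time: 2.2
tool_pos: [0.4799, 0.2315, 0.1809]
tool_rot: [-0.0, 0.685, 0.728, -0.0]
contact_force: [-0.4, 0.5, 0.0]
gripper_width: 0.993
circle 250.75 182.5 10.359274864196777 cent (250.5540838852097, 182.41059602649005) [0.4787 0.23   0.07  ] [0.4787 0.2298 0.07  ]
pos [0.4802 0.2315 0.1813] tilt [-0.0003  0.0002] yaw 93.51 turn units 0.02 shift cm [-0.04 -0.02 13.63] t 2.25 F [-0.2  0.1  0.1] w 1.001
```

View pics/w2.png

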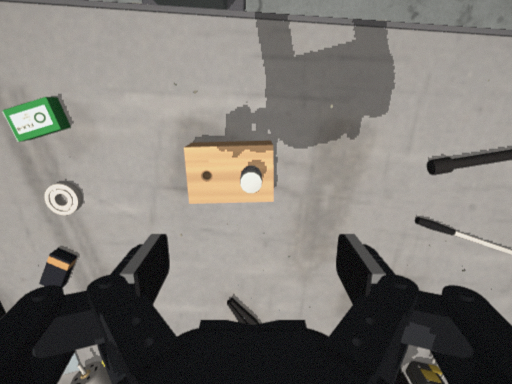

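Pin top is at (250.7,182.5), giving (0.479, 0.230), in agreement with the side view. Descending.

```bash
python3 -m crank '[[-0.15,-0.12,2,0],[0,0,2.5,0],[0,0,2.5,0],[0,0,2.5,0],[0,0,2,0],[0,0,1.3,0],[0,0,0.8,0],[0,0,0,0],[0,0,0,0]]'
python3 - <<'E'
from pin import *
f=grab('side','s3');cv2.imwrite('pics/s3c.png',cv2.resize(f['img'][170:270,300:430,::-1],None,fx=5,fy=5)); go([.479,.230,.045],93.4)
E
```

```text
time: 3.0
tool_pos: [0.4801, 0.2293, 0.046]
tool_rot: [0.0, 0.686, 0.728, 0.0]
contact_force: [0.2, -0.3, 0.1]
gripper_width: 0.998
pos [0.4807 0.2294 0.0467] tilt [0.0022 0.0007] yaw 93.43 turn units 0.01 shift cm [ 0.07 -0.16  0.17] t 3.05 F [ 0.  -0.4  1.2] w 0.998
```

View pics/s3c.png

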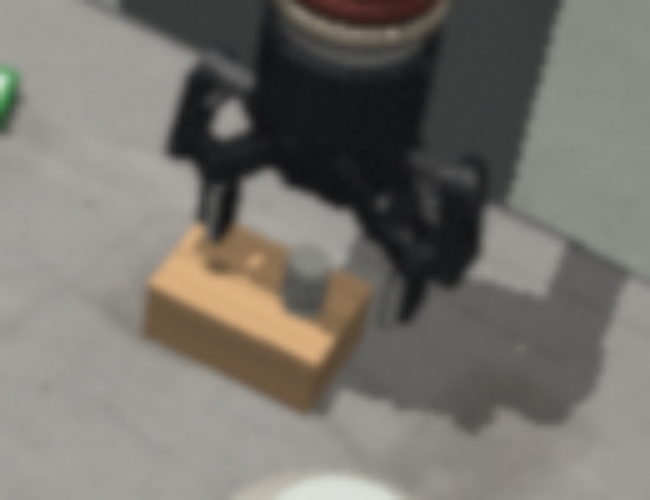

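The fingers straddle the head squarely. Closing.

```bash
python3 -m crank '[[0.04,-0.13,0.05,0],[0,0,0,0]]'
python3 -m crank '[[0,0,0,0],[0,0,0,0],[0,0,0,0],[0,0,0,0],[0,0,0,0],[0,0,0,0],[0,0,0,0],[0,0,0,0],[0,0,0,0],[0,0,0,0]]' 0
python3 - <<'E'
from h import *
go([.479,.230,.045],93.4)
E
```

```text
time: 3.22
tool_pos: [0.4792, 0.2296, 0.0462]
tool_rot: [0.001, 0.686, 0.728, 0.001]
contact_force: [0.5, 0.3, 0.0]
gripper_width: 0.998
time: 4.05
tool_pos: [0.4786, 0.2292, 0.0451]
tool_rot: [0.0, 0.686, 0.728, 0.0]
contact_force: [0.2, 0.8, 2.2]
gripper_width: 0.224
pos [0.4786 0.2292 0.0451] tilt [0.0005 0.0001] yaw 93.42 turn units 0.0 shift cm [0.07 0.05 0.01] t 4.05 F [0.2 0.8 2.2] w 0.224
```

```bash
python3 -m crank '[[0,0,-0.5,0],[0,0,-1,0],[0,0,-1.5,0],[0,0,-2,0],[0,0,-2,0],[0,0,-2,0],[0,0,-2,0],[0,0,0,0]]'
python3 - <<'E'
from h import *
go([.4857,-.1593,.13],93.5); f=grab('side','s4');cv2.imwrite('pics/s4c.png',cv2.resize(f['img'][130:270,300:430,::-1],None,fx=4,fy=4))
E
```

```text
time: 4.72
tool_pos: [0.4808, 0.23, 0.1604]
tool_rot: [0.002, 0.686, 0.728, 0.004]
contact_force: [1.2, 0.3, 0.5]
gripper_width: 0.222
pos [0.4808 0.23   0.1604] tilt [0.0079 0.0024] yaw 93.43 turn units -0.01 shift cm [-38.89  -1.89   3.04] t 4.72 F [1.2 0.3 0.5] w 0.222
```

View pics/s4c.png

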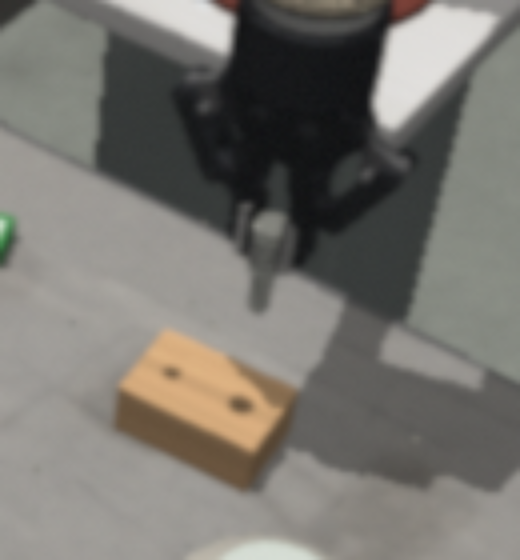

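```bash
python3 -m crank '[[-2,-0.2,0,0],[-3.5,-0.2,0,0],[-3.8,-0.2,0,0],[-3.8,-0.2,0,0],[-3.8,-0.2,0,0],[-3.8,-0.2,0,0],[-3.8,-0.2,0,0],[-3.5,-0.2,0,0],[-2.5,-0.2,0,0],[-1.5,-0.1,0,0]]'
python3 -m crank '[[0,0,0,0],[0,0,0,0],[0,0,0,0],[0,0,0,0]]'
python3 - <<'E'
from h import *
go([.4857,-.1593,.13],93.5); f=grab('wrist','w5'); print(proj(f,[.4857,-.1593,.048]))
cv2.imwrite('pics/w5.png',cv2.resize(f['img'][...,::-1],(768,576)))
E
```

```text
time: 5.6
tool_pos: [0.477, -0.0937, 0.1529]
tool_rot: [-0.001, 0.687, 0.727, -0.001]
contact_force: [-0.1, 0.8, -1.1]
gripper_width: 0.227
time: 5.93
tool_pos: [0.478, -0.0902, 0.154]
tool_rot: [-0.001, 0.685, 0.728, -0.0]
contact_force: [-0.2, 0.9, -0.8]
gripper_width: 0.225
pos [ 0.478  -0.0902  0.154 ] tilt [-0.0013  0.0007] yaw 93.5 turn units -0.0 shift cm [-6.94  0.34  2.4 ] t 5.93 F [-0.2  0.9 -0.8] w 0.225
(np.float64(175.99442452571822), np.float64(188.93804291956417))
```

View pics/w5.png

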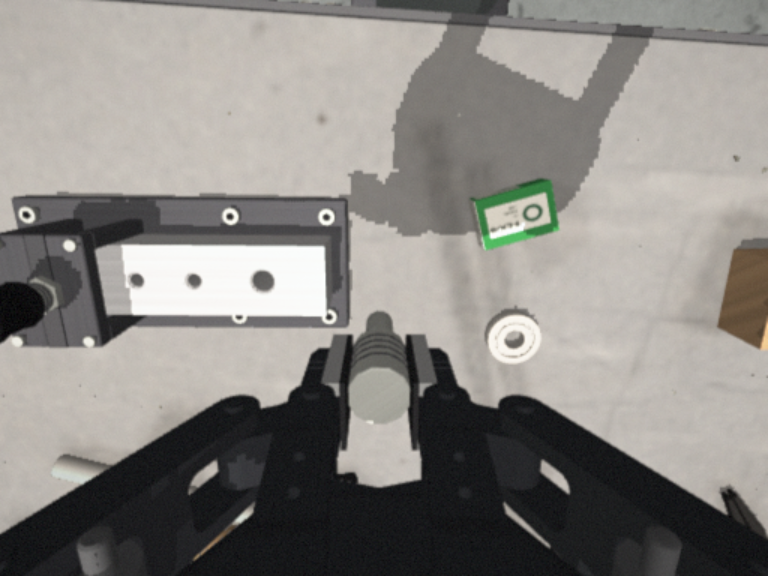

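The wrist view shows the hole at about (175,187) in native pixels and the pin centred in the jaws, tip near (253,214). I'll measure the hole, and the pin in the same view.

```bash
cat > hole.py <<'E'
from h import *
def hole(f,guess,z=.048,r=13):
    g=cv2.cvtColor(f['img'],cv2.COLOR_RGB2GRAY).astype(float); u,v=[int(round(x)) for x in proj(f,guess)]
    p=g[v-r:v+r+1,u-r:u+r+1]; w=np.clip(200-p,0,None)*(p<150)
    m=(p<150).astype(np.uint8); n,l,st,ce=cv2.connectedComponentsWithStats(m)
    k=min(range(1,n),key=lambda i:np.hypot(*(ce[i]-r))); c=ce[k]+[u-r,v-r]
    print('px',np.round(c,2),'area',st[k,4],'->',np.round(onz(f,*c,z),4))
    return onz(f,*c,z)
E
python3 - <<'E'
from hole import *
f=load('w5'); hole(f,[.4857,-.1593,.048]); hole(f,[.488,-.2012,.048],r=8)
M=rot(manip.state()['tool_rot']);t=manip.state()['tool_pos']
for h in (.06,.02,.0,-.026,-.04): print(h,proj(f,t+np.array([0,0,h])))
g=f['img'][190:290,225:285,::-1]; cv2.imwrite('pics/w5c.png',cv2.resize(g,None,fx=6,fy=6))
E
```

```text
px [174.99 186.86] area 151 -> [ 0.4838 -0.1602  0.048 ]
px [129.19 186.7 ] area 57 -> [ 0.4861 -0.2017  0.048 ]
0.06 (np.float64(251.75228514995896), np.float64(319.4181340776739))
0.02 (np.float64(251.95646971632345), np.float64(258.646407911493))
0.0 (np.float64(252.02088804260606), np.float64(239.47349511679545))
-0.026 (np.float64(252.08420582971334), np.float64(220.62813727195848))
-0.04 (np.float64(252.1115684723941), np.float64(212.48415725531922))
```

View pics/w5c.png

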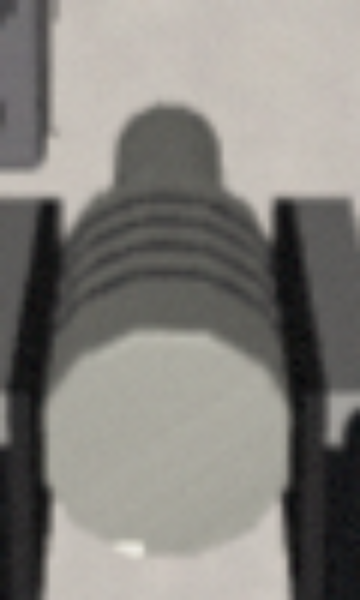

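```bash
python3 - <<'E'
from h import *
go([.4846,-.1604,.110],93.5)
E
python3 -m crank '[[-2,0.06,0,0],[-2.5,0.06,-0.1,0],[-1.8,0.06,0.5,0],[-0.7,0.06,1,0],[0,0,1,0],[0,0,1,0],[0,0,0.5,0],[0,0,0,0],[0,0,0,0],[0,0,0,0]]'
python3 - <<'E'
from hole import *
go([.4846,-.1604,.06],93.5)
for n in ['wrist','scene','side']:
    f=grab(n,n+'6'); u,v=map(int,proj(f,[.4846,-.1604,.06])); k=4 if n=='wrist' else 8; r=60 if n=='wrist' else 35
    cv2.imwrite(f'pics/{n}6c.png',cv2.resize(f['img'][v-r:v+r,u-r:u+r,::-1],None,fx=k,fy=k,interpolation=2)); print(n,u-r,v-r)
E
```

```text
pos [ 0.4782 -0.0902  0.1543] tilt [-0.0008  0.0005] yaw 93.51 turn units 0.0 shift cm [-7.04  0.21  4.43] t 5.98 F [-0.2  0.2 -0.7] w 0.225
time: 6.82
tool_pos: [0.4853, -0.1606, 0.1161]
tool_rot: [0.0, 0.685, 0.728, 0.0]
contact_force: [-0.1, 0.4, -0.2]
gripper_width: 0.225
pos [ 0.4853 -0.1606  0.1161] tilt [ 0.0005 -0.0002] yaw 93.47 turn units -0.01 shift cm [ 0.03 -0.07  5.61] t 6.82 F [-0.1  0.4 -0.2] w 0.225
wrist 192 143
scene 273 208
side 202 123
```

View pics/wrist6c.png

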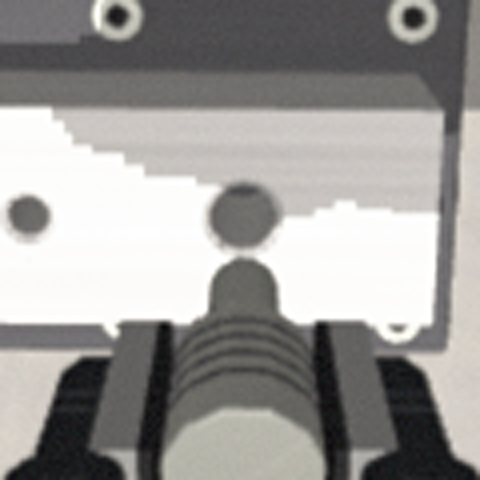

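View pics/scene6c.png

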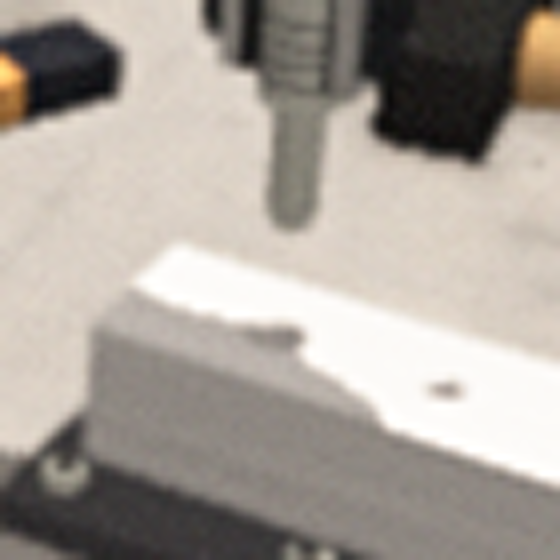

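View pics/side6c.png

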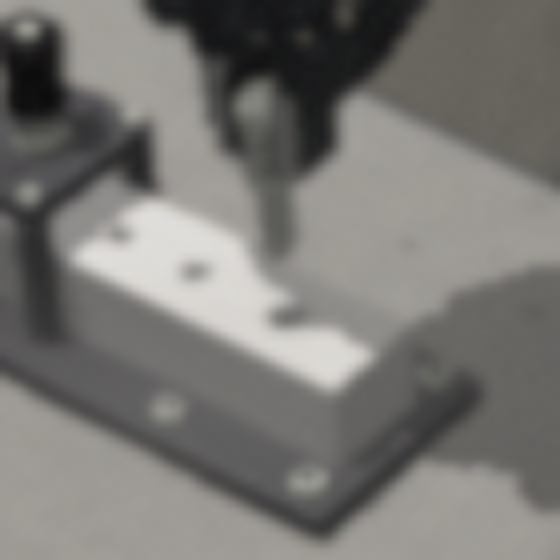

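```bash
python3 - <<'E'
from hole import *
r=lambda x:np.round(x,4)
w=load('wrist6');s=load('scene6');d=load('side6'); t=manip.state()['tool_pos'];print(r(t))
print('wrist hole',r(onz(w,192+244/4-.4,143+216.5/4-.4,.048)),'pin top (approx)',r(onz(w,192+244/4-.4,143+(408+83)/4-.4,t[2]+.025)))
z=t[2]-.040
print('scene tip',r(onz(s,273+291/8-.5,208+217/8-.5,z)),'hole',r(onz(s,307.6,249.4,.048)))
print('side tip',r(onz(d,202+277/8-.5,123+249/8-.5,z)),'hole',r(onz(d,237.6,162.1,.048)))
print('proj tcp axis wrist tip', proj(w,[t[0],t[1],z]))
E
```

```text
[ 0.4855 -0.1611  0.1165]
wrist hole [ 0.4836 -0.1604  0.048 ] pin top (approx) [ 0.4857 -0.1603  0.1415]
scene tip [ 0.4897 -0.1578  0.0765] hole [ 0.4846 -0.1602  0.048 ]
side tip [ 0.487  -0.1614  0.0765] hole [ 0.4867 -0.1584  0.048 ]
proj tcp axis wrist tip (np.float64(251.46767762056865), np.float64(212.5686750311063))
```

```bash
python3 -m crank '[[0,-0.12,0.8,0],[0,0,0.8,0],[0,0,0.6,0],[0,0,0,0],[0,0,0,0],[0,0,0,0]]'
python3 - <<'E'
from hole import *
go([.4843,-.1604,.055],93.5)
for n in ['wrist','scene','side']:
    f=grab(n,n+'7'); u,v=map(int,proj(f,[.4846,-.1604,.06])); k=6 if n=='wrist' else 10; r=45 if n=='wrist' else 28
    cv2.imwrite(f'pics/{n}7c.png',cv2.resize(f['img'][v-r:v+r,u-r:u+r,::-1],None,fx=k,fy=k,interpolation=2)); print(n,u-r,v-r)
E
```

```text
time: 7.47
tool_pos: [0.4838, -0.1612, 0.0937]
tool_rot: [-0.0, 0.686, 0.728, -0.0]
contact_force: [1.4, -0.6, -1.6]
gripper_width: 0.222
pos [ 0.4838 -0.1612  0.0937] tilt [-0.0002  0.0001] yaw 93.42 turn units -0.01 shift cm [0.08 0.05 3.87] t 7.47 F [ 1.4 -0.6 -1.6] w 0.222
wrist 208 171
scene 280 215
side 209 130
```

View pics/wrist7c.png

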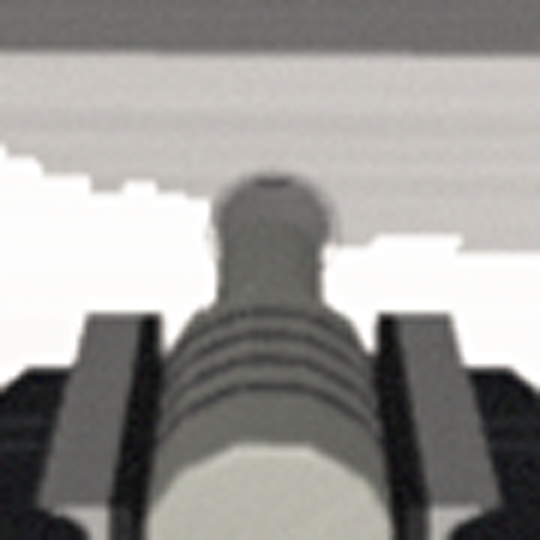

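View pics/scene7c.png

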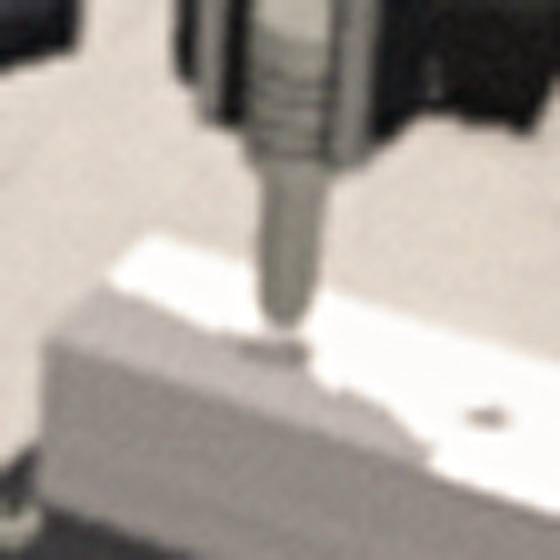

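View pics/side7c.png

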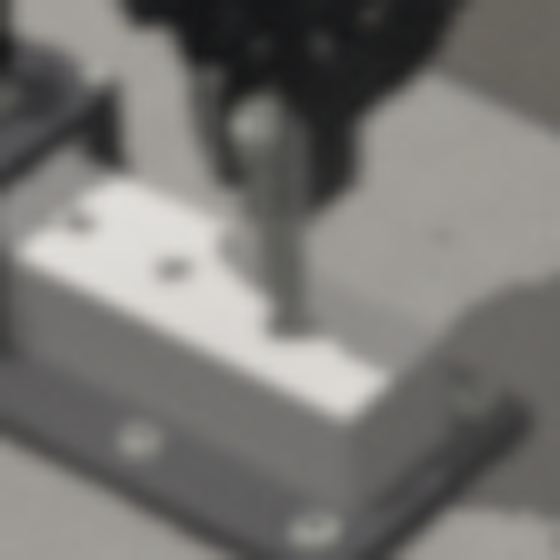

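```bash
python3 - <<'E'
from hole import *
t=manip.state()['tool_pos']
for n,o,k in [('wrist',(208,171),6),('scene',(280,215),10),('side',(209,130),10)]:
    f=load(n+'7')
    for z in (t[2]-.04,.048):
        for dx in (0,.004): print(n,z.round(4),dx,np.round((np.array(proj(f,[t[0]+dx,t[1],z]))+.5-o)*k))
E
```

```text
wrist 0.0542 0 [267. 254.]
wrist 0.0542 0.004 [265. 287.]Traceback (most recent call last):
  File "<stdin>", line 6, in <module>
AttributeError: 'float' object has no attribute 'round'
```

```bash
python3 - <<'E'
from hole import *
t=manip.state()['tool_pos']
for n,o,k in [('wrist',(208,171),6),('scene',(280,215),10),('side',(209,130),10)]:
    f=load(n+'7')
    for z in (t[2]-.04,.048):
        for dx,dy in ((0,0),(.004,0),(0,.004)): print(n,round(z,4),dx,dy,np.round((np.array(proj(f,[t[0]+dx,t[1]+dy,z]))+.5-o)*k))
E
```

```text
wrist 0.0542 0 0 [267. 254.]
wrist 0.0542 0.004 0 [265. 287.]
wrist 0.0542 0 0.004 [302. 256.]
wrist 0.048 0 0 [267. 234.]
wrist 0.048 0.004 0 [265. 266.]
wrist 0.048 0 0.004 [301. 236.]
scene 0.0542 0 0 [287. 323.]
scene 0.0542 0.004 0 [298. 314.]
scene 0.0542 0 0.004 [268. 317.]
scene 0.048 0 0 [285. 352.]
scene 0.048 0.004 0 [295. 343.]
scene 0.048 0 0.004 [266. 345.]
side 0.0542 0 0 [288. 300.]
side 0.0542 0.004 0 [278. 307.]
side 0.0542 0 0.004 [299. 305.]
side 0.048 0 0 [290. 317.]
side 0.048 0.004 0 [280. 324.]
side 0.048 0 0.004 [300. 323.]
```

Wrist and scene agree that the pin axis meets the hole mouth within about 0.5 mm. Inserting in small steps, watching the force.

```bash
python3 -m crank '[[0.04,0.03,0.3,0],[0,0,0.3,0],[0,0,0.3,0],[0,0,0.3,0],[0,0,0,0]]'; python3 -m crank '[[0,0,0.3,0],[0,0,0.3,0],[0,0,0,0]]'
```

```text
time: 8.03
tool_pos: [0.4835, -0.1604, 0.0807]
tool_rot: [-0.001, 0.686, 0.728, -0.0]
contact_force: [0.0, 0.5, -0.9]
gripper_width: 0.222
time: 8.28
tool_pos: [0.4837, -0.1605, 0.075]
tool_rot: [-0.001, 0.686, 0.728, -0.0]
contact_force: [-0.2, -0.3, -1.4]
gripper_width: 0.224
```

```bash
python3 -m crank '[[0,0,0.5,0],[0,0,0.5,0],[0,0,0.4,0],[0,0,0.2,0],[0,0,0,0]]'; python3 -m crank '[[0,0,0.2,0],[0,0,0.15,0],[0,0,0,0],[0,0,0,0]]'
```

```text
time: 8.7
tool_pos: [0.4836, -0.1605, 0.0589]
tool_rot: [-0.001, 0.686, 0.728, -0.0]
contact_force: [-0.2, 0.4, -1.0]
gripper_width: 0.221
time: 9.03
tool_pos: [0.4841, -0.1608, 0.0563]
tool_rot: [0.0, 0.686, 0.728, 0.0]
contact_force: [-0.9, 0.6, -0.5]
gripper_width: 0.228
```

```bash
python3 -m crank '[[0,0,0.1,0],[0,0,0.1,0],[0,0,0,0],[0,0,0,0]]';  python3 -m crank '[[0,0,0.1,0],[0,0,0,0],[0,0,0,0]]'
```

```text
time: 9.37
tool_pos: [0.4844, -0.1609, 0.055]
tool_rot: [0.0, 0.686, 0.728, 0.0]
contact_force: [-1.2, 1.1, 4.9]
gripper_width: 0.224
time: 9.62
tool_pos: [0.4845, -0.1609, 0.055]
tool_rot: [0.0, 0.686, 0.728, -0.0]
contact_force: [-4.5, 3.2, 10.1]
gripper_width: 0.224
```

Seated: 10 N upwards at z = 0.055, which is the depth I predicted. Releasing.

```bash
python3 -m crank '[[0,0,-0.1,0],[0,0,0,0],[0,0,0,0],[0,0,0,0],[0,0,0,0],[0,0,0,0]]' 0.8; python3 -m crank '[[0,0,-1,0],[0,0,-2,0],[0,0,-3,0],[0,0,-3.5,0],[0,0,-3,0],[0,0,0,0],[0,0,0,0],[0,0,0,0]]' 
python3 - <<'E'
from hole import *
go([.4925,-.2705,.0868],93.5)
for n in ['wrist','scene','side']:
    f=grab(n,n+'8'); u,v=map(int,proj(f,[.4846,-.1904,.06])); k=3 if n=='wrist' else 6; r=100 if n=='wrist' else 45
    a,b=max(u-r,0),max(v-r,0)
    cv2.imwrite(f'pics/{n}8c.png',cv2.resize(f['img'][b:v+r,a:u+r,::-1],None,fx=k,fy=k,interpolation=2)); print(n,a,b)
E
```

```text
time: 10.12
tool_pos: [0.4839, -0.1607, 0.054]
tool_rot: [-0.0, 0.686, 0.728, -0.0]
contact_force: [0.8, 0.1, -0.0]
gripper_width: 0.796
time: 10.78
tool_pos: [0.4839, -0.1606, 0.1793]
tool_rot: [-0.0, 0.686, 0.728, -0.0]
contact_force: [0.9, -0.3, 0.5]
gripper_width: 0.797
pos [ 0.4839 -0.1606  0.1793] tilt [-0.0001  0.    ] yaw 93.42 turn units -0.01 shift cm [-11.02   0.19   9.25] t 10.78 F [ 0.9 -0.3  0.5] w 0.797
wrist 120 80
scene 277 204
side 184 108
```

View pics/wrist8c.png

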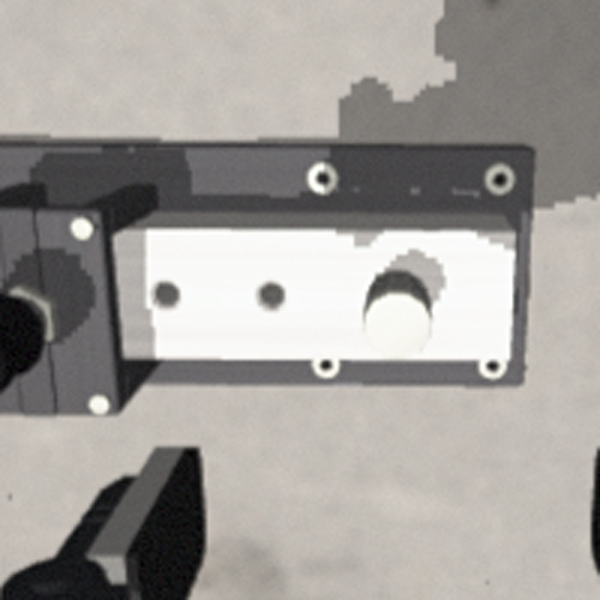

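View pics/scene8c.png

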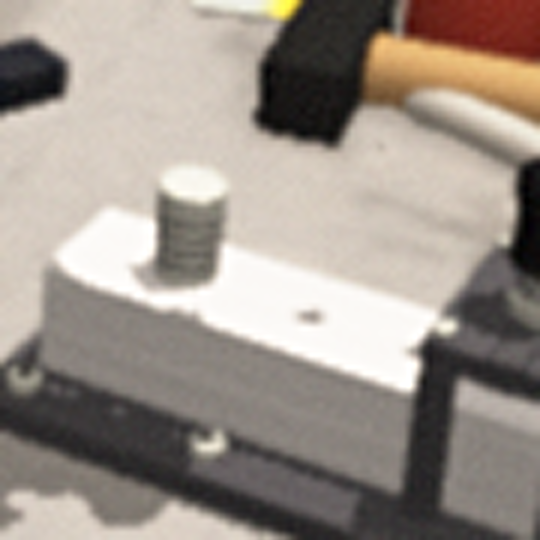

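View pics/side8c.png

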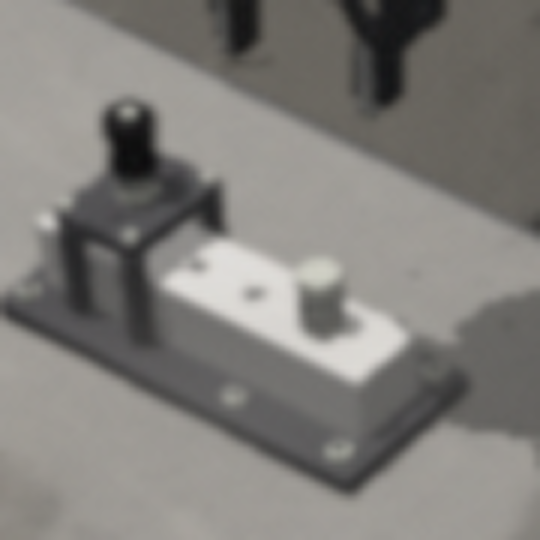

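The pin stands home and upright with its shoulder on the bar: wrist crop (397,325), scene crop (192,185), side crop (322,275). Next I'll go above the knob.

```bash
python3 -m crank '[[-2,0.03,0,0],[-3.5,0.03,0,0],[-3.5,0.03,0,0],[-2.1,0.03,0,0],[0,0,0,0],[0,0,0,0],[0,0,0,0]]'
python3 - <<'E'
from hole import *
go([.4915,-.2715,.0868],93.5)
f=grab('wrist','w9'); print(proj(f,[.4915,-.2715,.121]))
cv2.imwrite('pics/w9c.png',cv2.resize(f['img'][100:300,150:350,::-1],None,fx=3,fy=3,interpolation=2))
E
```

```text
time: 11.52
tool_pos: [0.4913, -0.2706, 0.178]
tool_rot: [-0.001, 0.686, 0.728, 0.0]
contact_force: [0.1, -0.2, -0.0]
gripper_width: 0.802
pos [ 0.4913 -0.2706  0.178 ] tilt [-0.0019  0.0019] yaw 93.42 turn units -0.01 shift cm [-0.09  0.01  9.12] t 11.52 F [ 0.1 -0.2 -0. ] w 0.802
(np.float64(250.83182997165494), np.float64(203.87755263778524))
```

View pics/w9c.png

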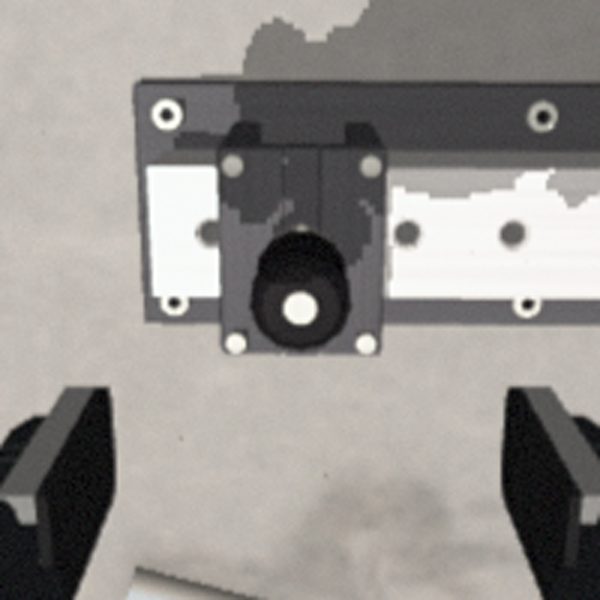

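The knob's white cap centre is at (249.8,202.4), so the knob lies at (0.4908, -0.2725), which matches the fixture geometry from the pin. Descending around it.

```bash
python3 -m crank '[[-0.19,-0.05,1.5,0],[0,0,2,0],[0,0,2,0],[0,0,2,0],[0,0,1.1,0],[0,0,0.5,0],[0,0,0,0],[0,0,0,0]]'
python3 - <<'E'
from hole import *
go([.4908,-.2725,.0868],93.5)
f=grab('side','s10'); g=grab('scene','c10')
cv2.imwrite('pics/s10c.png',np.hstack([cv2.resize(f['img'][90:170,165:245,::-1],None,fx=5,fy=5),cv2.resize(g['img'][200:280,325:405,::-1],None,fx=5,fy=5)]))
E
```

```text
time: 12.23
tool_pos: [0.492, -0.2733, 0.089]
tool_rot: [0.0, 0.685, 0.728, 0.0]
contact_force: [-0.1, -0.6, 1.2]
gripper_width: 0.801
pos [ 0.492  -0.2733  0.089 ] tilt [ 0.0007 -0.0005] yaw 93.45 turn units -0.01 shift cm [ 0.08 -0.11  0.22] t 12.23 F [-0.1 -0.6  1.2] w 0.801
```

View pics/s10c.png

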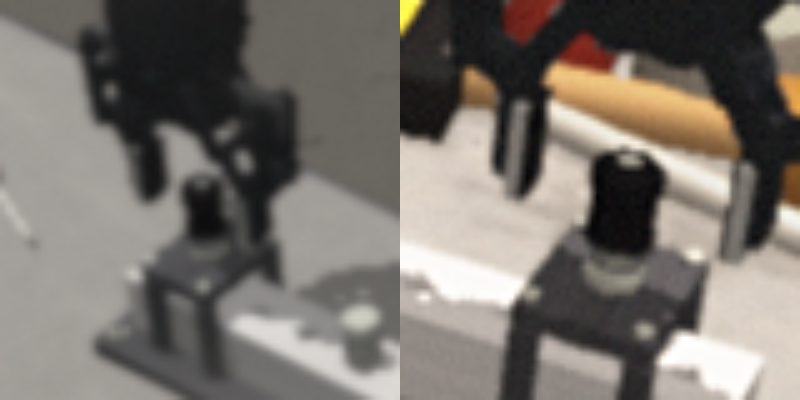

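The jaws straddle the knob on both sides, in both views. A small centring move, then close.

```bash
python3 -m crank '[[0.06,-0.1,0.2,0],[0,0,0,0],[0,0,0,0]]'
python3 -m crank '[[0,0,0,0],[0,0,0,0],[0,0,0,0],[0,0,0,0],[0,0,0,0],[0,0,0,0],[0,0,0,0],[0,0,0,0],[0,0,0,0],[0,0,0,0]]' 0
```

```text
time: 12.58
tool_pos: [0.4906, -0.273, 0.0868]
tool_rot: [0.0, 0.686, 0.728, 0.0]
contact_force: [-0.6, 0.9, -0.2]
gripper_width: 0.805
time: 13.42
tool_pos: [0.4905, -0.2726, 0.0865]
tool_rot: [-0.0, 0.686, 0.728, 0.0]
contact_force: [-1.1, 4.1, 5.0]
gripper_width: 0.276
```

```bash
python3 -m crank '[[0,0,-0.2,0],[0,0,-0.2,0],[0,0,-0.2,0],[0,0,-0.2,0],[0,0,-0.2,0],[0,0,0,0],[0,0,0,0]]'; python3 -m crank '[[0,0,-0.1,0],[0,0,-0.1,0],[0,0,-0.1,0],[0,0,0,0],[0,0,0,0]]'
```

```text
time: 14.0
tool_pos: [0.4904, -0.2725, 0.0956]
tool_rot: [-0.0, 0.686, 0.728, 0.0]
contact_force: [5.3, 0.8, -9.6]
gripper_width: 0.275
time: 14.42
tool_pos: [0.4904, -0.2726, 0.0986]
tool_rot: [-0.0, 0.686, 0.728, 0.0]
contact_force: [5.7, 1.5, -9.8]
gripper_width: 0.275
```

```bash
python3 -m crank '[[0,0,-0.1,0],[0,0,-0.05,0],[0,0,0,0],[0,0,0,0]]'; python3 -m crank '[[0,0,-0.05,0],[0,0,-0.05,0],[0,0,0,0],[0,0,0,0]]'
```

```text
time: 14.75
tool_pos: [0.4904, -0.2725, 0.0999]
tool_rot: [-0.0, 0.686, 0.728, 0.0]
contact_force: [6.1, 1.0, -10.3]
gripper_width: 0.275
time: 15.08
tool_pos: [0.4904, -0.2726, 0.1007]
tool_rot: [-0.0, 0.686, 0.728, 0.0]
contact_force: [6.7, 0.5, -10.8]
gripper_width: 0.278
```

```bash
python3 -m crank '[[0,0,-0.05,0],[0,0,0,0],[0,0,0,0],[0,0,0,0]]'
python3 - <<'E'
from hole import *
f=grab('side','s11'); g=grab('scene','c11')
cv2.imwrite('pics/s11c.png',np.hstack([cv2.resize(f['img'][90:170,165:245,::-1],None,fx=5,fy=5),cv2.resize(g['img'][200:280,305:385,::-1],None,fx=5,fy=5)]))
go([.4908,-.2725,.0868],93.5)
E
```

```text
time: 15.42
tool_pos: [0.4904, -0.2725, 0.1007]
tool_rot: [-0.0, 0.686, 0.728, 0.0]
contact_force: [7.8, -0.5, -14.1]
gripper_width: 0.275
pos [ 0.4904 -0.2725  0.1007] tilt [0.0001 0.0006] yaw 93.42 turn units -0.01 shift cm [-0.    0.04  1.39] t 15.52 F [  6.6  -1.2 -13.9] w 0.274
```

View pics/s11c.png

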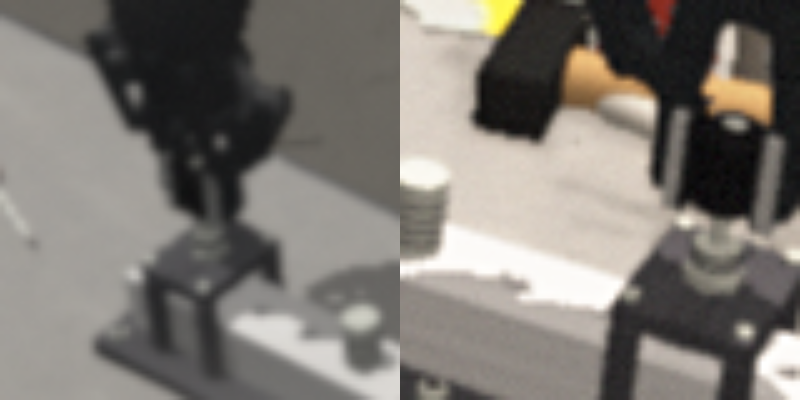

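The knob is lifted with the plunger rod showing above the barrel. Travel stopped at 14 mm and the force rose to 14 N, so it is at the stop. The pin still stands home, clear of the gripper. I'll hold a few more rows and hand in.

```bash
python3 -m crank '[[0,0,0,0],[0,0,0,0],[0,0,0,0],[0,0,0,0]]'; python3 -c "
from plant import manip
print(manip.job_done())"
```

```text
time: 15.85
tool_pos: [0.4904, -0.2725, 0.1007]
tool_rot: [-0.0, 0.686, 0.728, 0.0]
contact_force: [7.7, -1.4, -15.0]
gripper_width: 0.274
the job is handed in; nothing more can be done
None
```

I put the lock pin fully home in the large hole and let go of it. I then pulled the plunger knob up to its stop and handed the job in at about 15.9 s, still holding it.

- **Pin:** it stopped at the predicted depth (TCP z = 0.055 m) with about 10 N pushing back. After I let go, all three cameras showed it upright with its shoulder on the bar. The last side and scene pictures still showed it home, with the gripper clear.
- **Plunger:** the tool rose about 14.2 mm, then stopped rising while the pull grew from 10.8 N to 15 N, so it was against the stop. The pictures show the rod exposed above the barrel. The gripper opening stayed steady at about 0.275, so I saw no slip.
- **Disagreements:** the side camera put the large hole 2–3 mm off from the wrist and scene cameras, so I relied on those two, and the pin went in without resistance. While holding the plunger there was also a sideways force of about 7 N along x, possibly from holding the knob slightly off its axis.
- **Not checked:** I kept clear of the bystander items but did not measure their positions again at the end.

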